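# Tip the breaker carton flat under the scanner

## Task

Book in the carton of breakers: slide it, still standing, towards the scanner until the front of its foot is just inside the near side of the yellow taped frame, then push it over so that it falls towards the scanner and lies flat inside the frame, label up. Do it all by pushing with the fingers, without picking the carton up, and leave the scanner, the spray can, the loose breaker and the screwdriver alone.

Things in the scene. Friction and masses are not known exactly. Their poses are not given: they have to be found in the camera images.
- carton: Brown cardboard carton standing on end, 75 mm deep (its x), 90 mm wide (its y), 160 mm high (its z), evenly filled, 0.6 to 0.85 kg. Origin: centre of its underside while standing. Its +x face looks roughly at the frame and scanner, its -x face carries the label; it must fall towards +x. It begins 40 to 120 mm short of the frame, up to 25 mm to one side and 0.12 rad askew.
- foot_l (a point): Left end (carton +y) of the carton's leading lower edge, the edge it tips over: 37.5 mm along +x and 45 mm along +y from the carton's origin, at the underside. Friction with the mat is 0.5 to 0.7: pushed below 45 mm above the mat the carton slides upright, pushed above 100 mm it tips; it falls by itself once it leans more than 25 degrees.
- foot_r (a point): Right end (carton -y) of the same leading lower edge.
- top_l (a point): Left end (carton +y) of the carton's leading upper edge, 160 mm above foot_l while it stands.
- top_r (a point): Right end (carton -y) of the same leading upper edge.
- label (a point): Middle of the carton's -x face, which carries a white label with a black bar code; 80 mm above the underside while it stands.
- frame: Rectangle of yellow tape, flat on the dark blue bench mat (nothing to bump into), 210 mm long inside (its x) by 140 mm wide inside (its y), tape 18 mm wide. Origin: its centre, on the bench surface. Its +x points to the scanner, -x back to the carton; its near side is the inner edge at x = -105 mm. The mat is at z = 0.
- scanner: Fixed bar-code scanner 205 mm in front of the frame's centre along frame +x, looking back at it: black foot of 100 mm diameter, thin neck, grey head whose centre is 190 mm up and 20 mm nearer to the frame than the foot; overall height about 235 mm. Origin: centre of the foot's underside; its -x points to the frame.
- spray: Blue and white aerosol can with a red cap, standing, 52 mm diameter, 134 mm high, at the side of the work farther from the robot. Origin: centre of its underside.
- breaker: Loose white two-pole circuit breaker, standing, about 77 mm (its x) by 36 mm (its y) by 85 mm high, at the side of the work farther from the robot. Origin: under its middle.
- screwdriver: Screwdriver with a red handle lying on the mat, 190 mm long, about 26 mm thick, beside the scanner. Origin: under its middle, its x along the tool.

How it is judged:
On the way:
1. the carton stands upright with its leading lower edge just inside the near side of the frame (both ends of the edge on the tape or less than 85 mm past it) (angle between carton's own z axis and vertical below 0.1 rad and x of foot_l in the frame of frame between -0.123 and -0.02 m and x of foot_r in the frame of frame between -0.123 and -0.02 m), for 0.2 s.
At the end, for the whole second after the job is handed in: The carton lies flat and at rest on its former front face with the label on top (its long axis within about 4 degrees of level), and all four corners of its footprint are inside the yellow frame's inner edge or at most 10 mm onto the tape (x of foot_l in the frame of frame between -0.115 and 0.115 m and y of foot_l in the frame of frame between -0.08 and 0.08 m and x of foot_r in the frame of frame between -0.115 and 0.115 m and y of foot_r in the frame of frame between -0.08 and 0.08 m and x of top_l in the frame of frame between -0.115 and 0.115 m and y of top_l in the frame of frame between -0.08 and 0.08 m and x of top_r in the frame of frame between -0.115 and 0.115 m and y of top_r in the frame of frame between -0.08 and 0.08 m and angle between carton's own z axis and vertical between 1.5 and 1.64 rad and height (world z) of label between 0.068 and 0.082 m and linear speed of carton below 0.02 m/s and angular speed of carton below 0.1 rad/s); the robot touches nothing.
It fails at once if the carton's leading lower edge leaves the mat by more than 25 mm: lifted, carried or knocked over the wrong way (height (world z) of any of foot_l, foot_r above 0.025 m).
It fails at once if the spray can, the loose breaker or the screwdriver is moved by more than 15 mm (distance of any of spray, breaker, screwdriver from where it was at the start of the episode above 0.015 m).
It fails at once if the scanner is struck (more than 1 N) (contact force between scanner and anything else above 1 N).
It also fails if it takes over 54 s, if anything falls off the work surface, if the arm or the gripper's body presses on something with over 40 N, if the wrist force passes 120 N, or if a joint passes its speed limit or range.

## Robot

A 6-joint arm with a two-finger parallel gripper is mounted at the origin on the work surface. World frame = base frame: x ahead of the robot, y to its left, z up, the work surface at z = 0. Lengths are in m, angles in rad, forces in N, time in s.
With the tool pointing down it reaches from about 0.425 to 0.925 m from the base axis. Payload 12.5 kg.
Tool frame: the origin (TCP) lies at the very end of the fingers, on their centre line; the grasp point (between the pads) lies 19 mm behind it; z points along the fingers, y is the line along which they close (so a half turn about z gives the same grasp; the last joint's range is limited). The gripper opens to 85 mm and grips with 20 to 120 N. Pads are 22 mm wide; open, the fingers measure 114 mm over their backs; the gripper's body (76 mm by 85 mm) begins 54 mm behind the grasp point. The pads swing forward as they close: fully open they stand 13 mm farther back than shut.
Start: joints at [1.225, 0.491, 1.559, -0, 1.092, -0.106], TCP at [0.148, 0.607, 0.231] pointing down, gripper open.
Joint ranges: [-3.1, 3.1], [-0.84, 2.19], [0.05, 2.79], [-1.13, 4.28], [0.06, 2.93], [-2.69, 2.69]. Speed limits (rad/s): [2.22, 2.22, 2.79, 3.14, 3.14, 3.14].

## Interface

Orientations are given as a unit quaternion [w, x, y, z].
In Python, from workcell import arm gives the robot as it stands.
- The arm moves only by the shell command python3 -m crank 'ROWS' [FORCE]. ROWS is JSON, a list of rows, each a list of 3 entries, a list of its own where there are three numbers: the turn, a rotation vector about the tool's x, y, z in units of 5 degrees (1.0 is 5 degrees), then the shift along the tool's x, y, z in units of 30 mm (1.0 is 30 mm), then the closure in counts, from 0 (fully open) to 255 (shut). A call has 1 to 8 rows; each row shifts and turns the commanded pose from where the row before left it, along the tool's axes as they then stand; what a row does not reach is not made up. A row lasts 1/12 s, in which the tool goes at most 41.7 mm and 7.16 degrees, less where a joint would pass 70% of its speed; a pose out of reach is approached as far as the arm can. A call is refused whole if a number of a shift passes 1 or a number of a turn 1, either way. A call with a gripper value outside its range is refused whole. The fingers move at their own pace and stop on an object; FORCE is the grip in N (left out, the last holds). Time passes only in rows, so rows that do not move let the fingers close. It gives the time, the measured TCP pose, the force, the opening and the grip force at its end, in the units of the state.
- arm.get_obs(): the state, without advancing time (a new reading comes with each control period).
- arm.capture(name): name is "scene" or "top"; returns a dict with "frame" (420x560x3 uint8, red, green, blue), "depth" (420x560 float32, m along the optical axis (not along the pixel's ray), 0 where there is no reading), "camera_matrix" (3x3 intrinsics, pixels), "k1" (the pictures are not rectified: a ray, as slopes to the right and down, at radius r is drawn at 1 + k1 r^2 times it, then the intrinsics apply), "xyz" and "orientation" of the camera in the world. Camera axes: x right, y down, z forward; pixel columns grow to the right and rows downward; lengths in m; the calibration is good to about 2 mm. A picture is of the moment at which its call begins.
- arm.hand_in(): hands the job in; it is judged then, once.
The state is a dict: "time_s": time; "joints": joint angles; "joint_velocities": joint speeds; "joint_torque": joint torques, N m; "tcp_pos": TCP position; "orientation": TCP orientation; "contact_force": force on the tool from outside, world axes, zero at the start; "moment": the same for the moment, N m; "finger_gap": finger opening in m; "grip_force": force on a finger pad.
Only numpy, scipy, OpenCV 4.12 (cv2) and the standard library are available. Lean on these libraries where they do the work, as an engineer would, in place of code of your own. Each camera call takes 0.05 s, during which the arm holds its last target. There are 200 camera calls.

## Working session

There is one attempt and no reset: what is moved stays moved. The work goes in short steps, Python scripts to look and compute and a shell command to move; the robot and the scene stay as the last step left them, time stands still between calls to the robot, and variables do not carry over. Pictures are saved under pics/ and viewed, at most 10 in all, crops included, and the job is handed in when it is done.

```bash
mkdir -p pics; ls; cat > h.py <<'E'
import numpy as np,cv2
from workcell import arm
from scipy.spatial.transform import Rotation as R
def rot(q): return R.from_quat([q[1],q[2],q[3],q[0]]).as_matrix()
def rays(c,uv):
    uv=np.atleast_2d(np.array(uv,float)); K=np.array(c["camera_matrix"])
    s=(uv-[K[0,2],K[1,2]])/[K[0,0],K[1,1]]; d=s.copy()
    for _ in range(20): s=d/(1+c["k1"]*(s**2).sum(1,keepdims=True))
    return np.c_[s,np.ones(len(s))]
def plane(c,uv,z):
    r=rays(c,uv)@rot(c["orientation"]).T; o=np.array(c["xyz"])
    return o+r*((z-o[2])/r[:,2:])
def cloud(c,mask):
    v,u=np.nonzero(mask&(c["depth"]>0)); r=rays(c,np.c_[u,v])*c["depth"][v,u][:,None]
    return r@rot(c["orientation"]).T+np.array(c["xyz"])
def save(c,n): cv2.imwrite("pics/"+n,c["frame"][:,:,::-1])
E
python3 - <<'E'
from h import *
for n in("scene","top"):
    c=arm.capture(n); save(c,n+"0.png"); print(n,c["xyz"],c["orientation"],c["k1"],c["camera_matrix"])
o=arm.get_obs();print(o)
E
```

```text
pics
scene [1.06130076 0.64106922 0.74635705] [-0.14244374  0.32221946  0.85449025 -0.38174706] -0.041971039228520454 [[468.52182657   0.         286.55239116]
 [  0.         468.52182657 211.6623796 ]
 [  0.           0.           1.        ]]
top [0.54332691 0.11354555 0.97515086] [-0.01721658  0.71302457 -0.69996473  0.03672774] -0.017392506396491484 [[400.67421348   0.         279.87650863]
 [  0.         400.67421348 209.62985552]
 [  0.           0.           1.        ]]
{'time_s': 0.1, 'joints': array([ 1.22539189e+00,  4.91492295e-01,  1.55935403e+00,  3.22059181e-06,
        1.09173264e+00, -1.05574339e-01]), 'joint_velocities': array([ 0.0009871 , -0.00146241, -0.00309512, -0.00154663, -0.00160748,
       -0.00058563]), 'joint_torque': array([ 1.34795966e-03, -6.19440866e+01, -2.62023854e+01, -8.90392903e-05,
        2.93805853e-03,  1.93354521e-05]), 'tcp_pos': array([0.14835788, 0.6069409 , 0.2308024 ]), 'orientation': array([-1.11654146e-04,  1.19628590e-01,  9.92818592e-01, -4.80352977e-04]), 'contact_force': array([ 0.25731893, -0.12076901,  0.94404646]), 'moment': array([ 0.03816201,  0.00880058, -0.05206603]), 'grip_force': 0.0, 'finger_gap': 0.08559490676793555}
```

View pics/scene0.png

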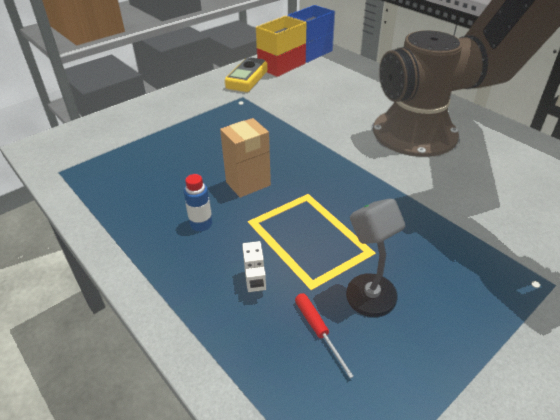

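View pics/top0.png

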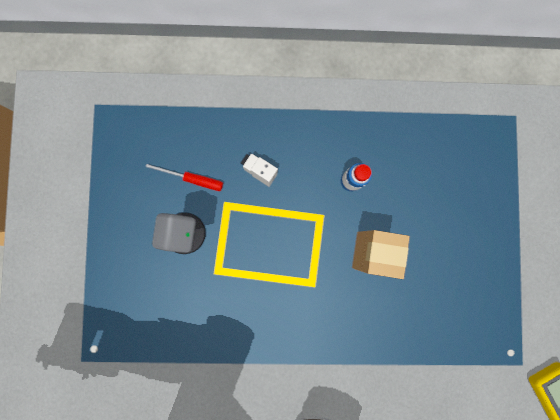

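The scene view shows the carton at (247,158), the frame at (310,240) and the scanner at (375,250). In the top view the carton's top is at (385,253), the frame at (269,244), the scanner at (178,233), the spray can at (358,176), the breaker at (260,168) and the screwdriver at (185,178).

```bash
cat >> h.py <<'E'
def frame(c):
    h=cv2.cvtColor(c["frame"],cv2.COLOR_RGB2HSV); m=cv2.inRange(h,(22,150,120),(35,255,255)); m[:,480:]=0; m[:190]=0
    ct,_=cv2.findContours(m,cv2.RETR_EXTERNAL,cv2.CHAIN_APPROX_NONE); k=max(ct,key=cv2.contourArea)
    p=plane(c,k[:,0],0)[:,:2]; (cx,cy),wh,a=cv2.minAreaRect((p*1000).astype(np.float32)); 
    b=cv2.boxPoints(((cx,cy),wh,a))/1000; e=[b[1]-b[0],b[2]-b[1]]; x=max(e,key=np.linalg.norm); x=x/np.linalg.norm(x); x=x*np.sign(x[1])
    return np.array([cx,cy])/1000,x,wh
def carton(c):
    f=c["frame"]; p_all=cloud(c,np.ones(f.shape[:2],bool))
    h=cv2.cvtColor(f,cv2.COLOR_RGB2HSV); m=cv2.inRange(h,(8,50,60),(22,255,255))>0
    p=cloud(c,m); p=p[(p[:,0]>.3)&(p[:,0]<.8)&(abs(p[:,1])<.4)]
    return p
def toF(p,o,x):
    y=np.array([-x[1],x[0]]); d=np.atleast_2d(p)[:,:2]-o; return np.c_[d@x,d@y]
E
python3 - <<'E'
from h import *
c=arm.capture("top"); o,x,wh=frame(c); print("frame",o,x,wh)
p=carton(c); print(len(p),p[:,2].min(),np.percentile(p[:,2],[50,95]))
t=p[abs(p[:,2]-.16)<.008]; r=cv2.minAreaRect((t[:,:2]*1000).astype(np.float32)); print(r,len(t))
b=cv2.boxPoints(r)/1000; print(b, "\nF",toF(b,o,x))
h=cv2.cvtColor(c["frame"],cv2.COLOR_RGB2HSV)
P=cloud(c,np.ones((420,560),bool)); s=P[(P[:,2]>.02)&(P[:,0]>.3)&(P[:,0]<.95)&(abs(P[:,1]-.1)<.6)]
from sklearn.cluster import DBSCAN
E
python3 - <<'E'
from h import *
c=arm.capture("top")
for (u,v) in [(358,176),(260,168),(178,233)]:
    m=np.zeros((420,560),bool); m[v-28:v+28,u-25:u+25]=1
    q=cloud(c,m); q=q[q[:,2]>.02]; print(u,v,q.min(0).round(3),q.max(0).round(3))
E
```

```text
frame [0.5344176  0.11233553] [0.11228735 0.99367577] (245.2378387451172, 175.99609375)
2229 0.002924429683498153 [0.15937278 0.16217221]
((519.1409912109375, -131.22613525390625), (76.49585723876953, 89.81082916259766), 82.07188415527344) 1647
[[ 0.46938923 -0.16291466]
 [ 0.5583416  -0.17530233]
 [ 0.5688928  -0.09953761]
 [ 0.47994035 -0.08714995]] 
F [[-0.28081131  0.03371   ]
 [-0.2831324  -0.05607081]
 [-0.20666208 -0.05804782]
 [-0.20434099  0.03173303]]
358 176 [ 0.667 -0.108  0.021] [ 0.718 -0.058  0.137]
260 168 [0.675 0.099 0.021] [0.742 0.184 0.09 ]
178 233 [0.518 0.258 0.02 ] [0.602 0.336 0.234]Traceback (most recent call last):
  File "<stdin>", line 8, in <module>
ModuleNotFoundError: No module named 'sklearn'
```

```bash
cat >> h.py <<'E'
O=np.array([.5344,.1123]); X=np.array([.1123,.9937])
def st():
    s=arm.get_obs(); M=rot(s["orientation"]); y=np.array([-X[1],X[0]])
    F=np.array([[*X,0],[*y,0],[0,0,1]])
    print("t",round(s["time_s"],2),"F",toF(s["tcp_pos"],O,X).round(4),"z",s["tcp_pos"][2].round(4),"force F",(F@s["contact_force"]).round(1),"gap",round(s["finger_gap"],3),"\ntool axes in F (cols)\n",(F@M).round(3),"j",s["joints"].round(2))
E
python3 -m crank '[[[0,0,1],[0,0,-1],110],[[0,0,1],[0,0,-1],110],[[0,0,1],[0,0,-1],110],[[0,0,1],[0,0,-1],110],[[0,0,1],[0,0,-1],110],[[0,0,1],[0,0,-1],110],[[0,0,1],[0,0,0],110],[[0,0,1],[0,0,0],110]]'
python3 -m crank '[[[0,0,1],[0,0,0],110],[[0,0,1],[0,0,0],110],[[0,0,1],[0,0,0],110],[[0,0,1],[0,0,0],110],[[0,0,1],[0,0,0],110],[[0,0,1],[0,0,0],110],[[0,0,1],[0,0,0],110],[[0,0,1],[0,0,0],110]]'
python3 -c "from h import *; st()"
```

```text
time_s: 0.87
tcp_pos: [0.1485, 0.6073, 0.4132]
orientation: [-0.0, 0.454, 0.891, 0.002]
contact_force: [-0.1, -0.0, -1.4]
finger_gap: 0.0486
grip_force: 0.0
time_s: 1.53
tcp_pos: [0.1484, 0.6071, 0.4111]
orientation: [0.0, 0.731, 0.682, -0.0]
contact_force: [-0.2, -0.6, -0.1]
finger_gap: 0.0488
grip_force: 0.0
t 1.53 F [[0.4483 0.4392]] z 0.4111 force F [-0.6  0.1 -0.1] gap 0.049 
tool axes in F (cols)
 [[ 0.999  0.043 -0.   ]
 [ 0.043 -0.999  0.   ]
 [-0.    -0.    -1.   ]] j [1.23 0.38 1.28 0.   1.49 1.29]
```

```bash

python3 -m crank '[[[0,0,0.5],[0,1,0],110],[[0,0,0],[0,1,0],110],[[0,0,0],[0,1,0],110],[[0,0,0],[0,1,0],110],[[0,0,0],[0,1,0],110],[[0,0,0],[0,1,0],110],[[0,0,0],[0,1,0],110],[[0,0,0],[0,1,0],110]]' | head -2
python3 -m crank '[[[0,0,0],[-1,0.8,0],110],[[0,0,0],[-1,0.8,0],110],[[0,0,0],[-1,0.8,0],110],[[0,0,0],[-1,0.8,0],110],[[0,0,0],[-1,0.8,0],110],[[0,0,0],[-1,0.8,0],110],[[0,0,0],[-1,0.8,0],110],[[0,0,0],[-1,0.8,0],110]]' | head -2
python3 -c "from h import *; st()"
```

```text
time_s: 2.2
tcp_pos: [0.3885, 0.5819, 0.4111]
time_s: 2.87
tcp_pos: [0.5525, 0.3212, 0.4112]
t 2.87 F [[0.2096 0.0054]] z 0.4112 force F [ 0.7 -1.2 -0.1] gap 0.049 
tool axes in F (cols)
 [[ 1.     0.004  0.   ]
 [ 0.004 -1.     0.   ]
 [ 0.    -0.    -1.   ]] j [0.42 0.4  1.24 0.   1.5  0.53]
```

```bash

python3 -m crank '[[[0,0,0],[-1,0,0],110],[[0,0,0],[-1,0,0],110],[[0,0,0],[-1,0,0],110],[[0,0,0],[-1,0,0],110],[[0,0,0],[-1,0,0],110],[[0,0,0],[-1,0,0],110],[[0,0,0],[-1,0,0],110],[[0,0,0],[-1,0,0],110]]' | head -2
python3 -m crank '[[[0,0,0],[-1,0,0],110],[[0,0,0],[-1,0,0],110],[[0,0,0],[-1,0,0],110],[[0,0,0],[-1,0,0],110],[[0,0,0],[-1,0,0],110],[[0,0,0],[-1,0,0],110],[[0,0,0],[-1,0,0],110],[[0,0,0],[-1,0,0],110]]' | head -2
python3 -m crank '[[[0,0,0],[-1,0,0],110],[[0,0,0],[-1,0,0],110],[[0,0,0],[-1,0,0],110],[[0,0,0],[-1,0.4,0],110],[[0,1,0],[0,0,0],110],[[0,1,0],[0,0,0],110],[[0,1,0],[0,0,0],110],[[0,1,0],[0,0,0],110]]' | head -2
python3 -m crank '[[[0,1,0],[0,0,0],110],[[0,1,0],[0,0,0],110],[[0,1,0],[0,0,0],110],[[0,1,0],[0,0,0],110],[[0,1,0],[0,0,0],110],[[0,0,0],[0,0,0],110]]' | head -2
python3 -c "from h import *; st()"
```

```text
time_s: 3.53
tcp_pos: [0.5253, 0.083, 0.4113]
time_s: 4.2
tcp_pos: [0.4992, -0.1557, 0.4113]
time_s: 4.87
tcp_pos: [0.4986, -0.2751, 0.4115]
time_s: 5.37
tcp_pos: [0.4983, -0.2761, 0.409]
t 5.37 F [[-0.39   -0.0077]] z 0.409 force F [-0.1 -1.1 -1.4] gap 0.049 
tool axes in F (cols)
 [[ 0.702  0.002  0.712]
 [-0.001 -1.     0.004]
 [ 0.712 -0.003 -0.702]] j [-0.86  0.47  1.32  0.58  1.9  -0.71]
```

```bash

python3 -m crank '[[[0,0,0],[-0.9,0.2,0.9],110],[[0,0,0],[-0.9,0,0.9],110],[[0,0,0],[-0.9,0,0.9],110],[[0,0,0],[-0.9,0,0.9],110],[[0,0,0],[-0.9,0,0.9],110],[[0,0,0],[-0.9,0,0.9],110],[[0,0,0],[-0.9,0,0.9],110],[[0,0,0],[-0.9,0,0.9],110]]' | head -2
python3 -m crank '[[[0,0,0],[-0.9,0,0.9],110],[[0,0,0],[-0.4,0,0.4],110],[[0,0,0],[-0.3,0,0.3],110],[[0,0,0],[0,0,0],110]]' | head -2
python3 - <<'E'
from h import *; st()
c=arm.capture("scene"); save(c,"scene1.png")
E
```

```text
time_s: 6.03
tcp_pos: [0.5046, -0.2754, 0.1044]
time_s: 6.37
tcp_pos: [0.5045, -0.2752, 0.0367]
t 6.37 F [[-0.3884 -0.0138]] z 0.0367 force F [ 1.2  0.3 -0.3] gap 0.049 
tool axes in F (cols)
 [[ 0.707  0.004  0.707]
 [ 0.002 -1.     0.004]
 [ 0.707 -0.001 -0.707]] j [-0.85  0.88  1.63  0.57  1.29 -1.09]
```

View pics/scene1.png

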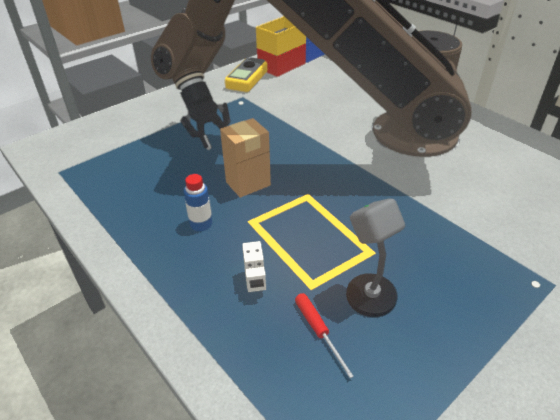

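The gripper is tilted with its tips low behind the carton, around (207,140), while the carton stands untouched at (247,158). I'll lower slightly and start sliding.

```bash

python3 -m crank '[[[0,0,0],[-0.28,0,0.28],110],[[0,0,0],[0.8,0,0.8],110],[[0,0,0],[0.8,0,0.8],110],[[0,0,0],[0.2,0,0.2],110],[[0,0,0],[0.2,0,0.2],110],[[0,0,0],[0.2,0,0.2],110],[[0,0,0],[0.2,0,0.2],110],[[0,0,0],[0.2,0,0.2],110]]'|head -3
python3 -m crank '[[[0,0,0],[0.2,0,0.2],110],[[0,0,0],[0.2,0,0.2],110],[[0,0,0],[0.2,0,0.2],110],[[0,0,0],[0.2,0,0.2],110],[[0,0,0],[0.2,0,0.2],110],[[0,0,0],[0,0,0],110]]'|head -4
python3 - <<'E'
from h import *; st()
c=arm.capture("top"); save(c,"top1.png")
p=carton(c);t=p[abs(p[:,2]-.16)<.008]; r=cv2.minAreaRect((t[:,:2]*1000).astype(np.float32)); print(r,len(t)); print(toF(cv2.boxPoints(r)/1000,O,X).round(4))
E
```

```text
time_s: 7.08
tcp_pos: [0.5172, -0.1666, 0.0263]
orientation: [-0.254, 0.688, 0.617, 0.285]
time_s: 7.58
tcp_pos: [0.5214, -0.1231, 0.0263]
orientation: [-0.255, 0.688, 0.617, 0.285]
contact_force: [0.1, -0.3, 0.3]
t 7.58 F [[-0.2354 -0.0135]] z 0.0263 force F [-0.2 -0.2  0.3] gap 0.049 
tool axes in F (cols)
 [[ 0.707  0.004  0.707]
 [ 0.003 -1.     0.002]
 [ 0.707  0.001 -0.707]] j [-0.66  0.83  1.84  0.75  1.09 -1.12]
((523.6060180664062, -79.56727600097656), (75.73240661621094, 89.63211059570312), 83.92002868652344) 1638
[[-0.23    0.0338]
 [-0.2294 -0.0559]
 [-0.1537 -0.0554]
 [-0.1543  0.0342]]
```

View pics/top1.png

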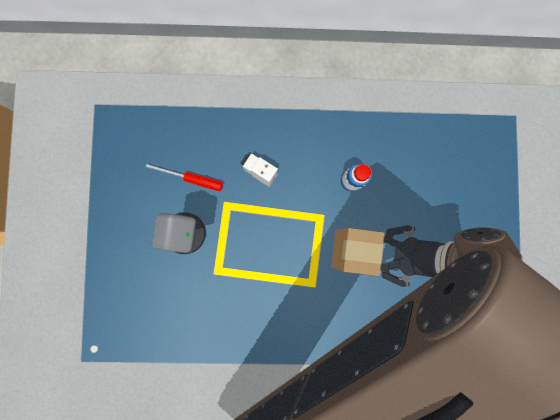

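The carton (355,250) has squared up to the frame, its front is 49 mm short of the near inner edge, and both fingers bear on its rear. I'll push 72 mm further.

```bash

python3 -m crank '[[[0,0,0],[0.2,0,0.2],110],[[0,0,0],[0.2,0,0.2],110],[[0,0,0],[0.2,0,0.2],110],[[0,0,0],[0.2,0,0.2],110],[[0,0,0],[0.2,0,0.2],110],[[0,0,0],[0.2,0,0.2],110],[[0,0,0],[0.2,0,0.2],110],[[0,0,0],[0.2,0,0.2],110]]'|head -2
python3 -m crank '[[[0,0,0],[0.1,0,0.1],110],[[0,0,0],[0,0,0],110],[[0,0,0],[-0.4,0,-0.4],110],[[0,0,0],[-0.6,0,-0.6],110],[[0,0,0],[0,0,0],110]]'|head -4
python3 - <<'E'
from h import *; st()
c=arm.capture("top")
p=carton(c);t=p[abs(p[:,2]-.16)<.008]; r=cv2.minAreaRect((t[:,:2]*1000).astype(np.float32)); print(r,len(t)); print(toF(cv2.boxPoints(r)/1000,O,X).round(4))
E
```

```text
time_s: 8.3
tcp_pos: [0.529, -0.0568, 0.026]
time_s: 8.72
tcp_pos: [0.5247, -0.0976, 0.0258]
orientation: [-0.254, 0.689, 0.616, 0.285]
contact_force: [0.6, -0.2, -0.4]
t 8.72 F [[-0.2096 -0.0139]] z 0.0258 force F [-0.1 -0.6 -0.4] gap 0.048 
tool axes in F (cols)
 [[ 0.708  0.002  0.706]
 [ 0.002 -1.     0.   ]
 [ 0.706  0.001 -0.708]] j [-0.62  0.82  1.86  0.79  1.06 -1.12]
((531.3466186523438, -8.642471313476562), (75.815185546875, 89.74315643310547), 83.79301452636719) 1642
[[-0.1586  0.0342]
 [-0.1582 -0.0556]
 [-0.0824 -0.0553]
 [-0.0828  0.0345]]
```

The carton stands upright with its front edge at x = -0.083 in the frame, so stage 1 is met. Next I raise the fingers to 0.136 m and push it over.

```bash

python3 -m crank '[[[0,0,0],[0.9,0,-0.9],110],[[0,0,0],[0.9,0,-0.9],110],[[0,0,0],[0.8,0,-0.8],110],[[0,0,0],[0,0,0],110],[[0,0,0],[0.5,0,0.5],110],[[0,0,0],[0.3,0,0.3],110],[[0,0,0],[0.15,0,0.15],110],[[0,0,0],[0.15,0,0.15],110]]'|head -4
python3 -m crank '[[[0,0,0],[0.15,0,0.15],110],[[0,0,0],[0.15,0,0.15],110],[[0,0,0],[0.15,0,0.15],110],[[0,0,0],[0.15,0,0.15],110],[[0,0,0],[0,0,0],110]]'|head -4
python3 - <<'E'
from h import *; st()
c=arm.capture("scene"); save(c,"scene2.png")
E
```

```text
time_s: 9.43
tcp_pos: [0.5294, -0.0468, 0.136]
orientation: [-0.256, 0.688, 0.617, 0.285]
contact_force: [0.1, -1.9, 2.3]
time_s: 9.85
tcp_pos: [0.5321, -0.0213, 0.1362]
orientation: [-0.256, 0.688, 0.617, 0.285]
contact_force: [-0.7, -0.8, 0.3]
t 9.85 F [[-0.1331 -0.0127]] z 0.1362 force F [-0.9  0.6  0.3] gap 0.048 
tool axes in F (cols)
 [[ 0.707  0.004  0.707]
 [ 0.003 -1.     0.004]
 [ 0.707 -0.001 -0.707]] j [-0.49  0.62  1.9   0.8   1.14 -0.93]
```

View pics/scene2.png

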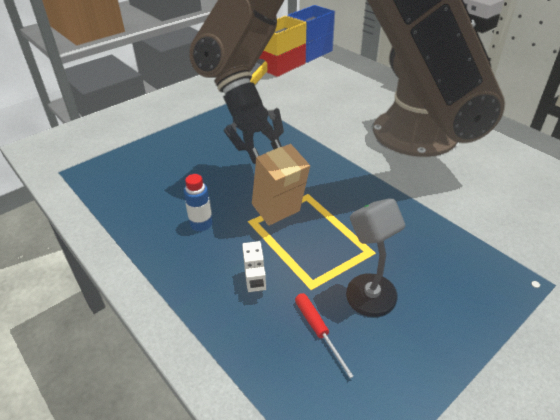

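The carton (282,185) is leaning forward as planned, with its front foot just inside the tape. I'll keep pushing until it passes the balance point.

```bash

python3 -m crank '[[[0,0,0],[0.15,0,0.15],110],[[0,0,0],[0.15,0,0.15],110],[[0,0,0],[0.15,0,0.15],110],[[0,0,0],[0.15,0,0.15],110],[[0,0,0],[0.15,0,0.15],110],[[0,0,0],[0.15,0,0.15],110],[[0,0,0],[0.15,0,0.15],110],[[0,0,0],[0,0,0],110]]'|head -4
python3 -m crank '[[[0,0,0],[0,0,0],110],[[0,0,0],[0,0,0],110],[[0,0,0],[0,0,0],110],[[0,0,0],[0,0,0],110]]'|head -1
python3 - <<'E'
from h import *; st()
c=arm.capture("scene"); save(c,"scene3.png")
E
```

```text
time_s: 10.57
tcp_pos: [0.5369, 0.0231, 0.1364]
orientation: [-0.256, 0.688, 0.617, 0.285]
contact_force: [-0.6, 0.8, -0.2]
time_s: 10.9
t 10.9 F [[-0.0898 -0.0129]] z 0.1363 force F [0.2 0.2 1.5] gap 0.049 
tool axes in F (cols)
 [[ 0.707  0.003  0.707]
 [ 0.002 -1.     0.002]
 [ 0.707  0.    -0.707]] j [-0.42  0.61  1.92  0.86  1.1  -0.91]
```

View pics/scene3.png

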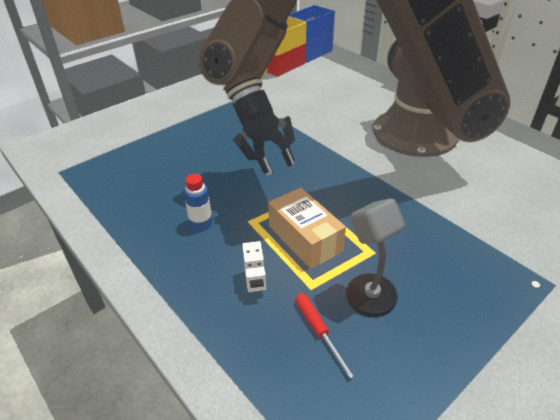

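The carton lies flat with its label up at (303,212), inside the frame. I'll retreat and check the corners.

```bash

python3 -m crank '[[[0,0,0],[0,0,-0.8],110],[[0,0,0],[0,0,-0.8],110],[[0,0,0],[0,0,-0.8],110],[[0,0,0],[0,0,-0.8],110],[[0,0,0],[0,0,0],110],[[0,0,0],[0,0,0],110]]'|head -4
python3 - <<'E'
from h import *; st()
c=arm.capture("top"); P=cloud(c,np.ones((420,560),bool)); f=toF(P,O,X)
t=P[(abs(P[:,2]-.075)<.008)&(abs(f[:,0])<.16)&(abs(f[:,1])<.12)]; print(len(t),np.percentile(t[:,2],[5,50,95]))
r=cv2.minAreaRect((t[:,:2]*1000).astype(np.float32)); print(r); print(toF(cv2.boxPoints(r)/1000,O,X).round(4))
E
```

```text
time_s: 11.45
tcp_pos: [0.5299, -0.0463, 0.2045]
orientation: [-0.255, 0.688, 0.617, 0.285]
contact_force: [0.2, 0.6, -0.1]
t 11.45 F [[-0.1581 -0.0133]] z 0.2045 force F [ 0.6 -0.2 -0.1] gap 0.048 
tool axes in F (cols)
 [[ 0.707  0.002  0.707]
 [ 0.002 -1.     0.001]
 [ 0.707  0.001 -0.707]] j [-0.54  0.52  1.83  0.74  1.27 -0.83]
2863 [0.07263065 0.07528262 0.07785152]
((544.4208374023438, 109.8818359375), (159.8590545654297, 90.0411148071289), 83.77667999267578)
[[-0.0814  0.0345]
 [-0.081  -0.0556]
 [ 0.0788 -0.0549]
 [ 0.0785  0.0351]]
```

All four corners are well inside the frame and the carton is lying flat.

```bash
python3 -c "from workcell import arm; print(arm.hand_in())"
```

```text
the job is handed in; nothing more can be done
None
```

The carton was slid upright to the frame and pushed over; it now lies flat, label up, with all four corners inside the frame's inner edge by at least 14 mm, and the job was handed in at about 11.5 s of the 54 s allowed.

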